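Unstack the vial racks and set each in its own spill tray

TASK

The washed vial racks have come back in one stack, largest at the bottom. Take the stack apart and set each of the four racks flat inside the spill tray of its own size, put down and not dropped, ready for filling. Leave the two capped vials that stand among the trays where they are.

Things in the scene. Friction and masses are not known exactly. Their poses are not given: they have to be found in the camera images.
- rack_s: The small vial rack, on top of the stack at the start: a solid white plastic block 64 mm long (its x), 34 mm wide (its y) and 26 mm high (z), with two rows of four 10.5 mm holes in its top, under 0.3 kg. Origin at the centre of its underside. It stands loosely and a little askew on the next larger one, whose edges show all round it.
- rack_m: The medium vial rack, third from the table in the stack, under the small one at the start: a solid white plastic block 90 mm long (its x), 46 mm wide (its y) and 28 mm high (z), with two rows of three 19 mm holes in its top, under 0.3 kg. Origin at the centre of its underside. It stands loosely and a little askew on the next larger one, whose edges show all round it.
- rack_l: The large vial rack, second from the table, under the medium one at the start: a solid white plastic block 114 mm long (its x), 56 mm wide (its y) and 30 mm high (z), with three rows of six 15.5 mm holes in its top, under 0.3 kg. Origin at the centre of its underside. It stands loosely and a little askew on the next larger one, whose edges show all round it.
- rack_xl: The largest vial rack, at the bottom of the stack, on the table at the start: a solid white plastic block 148 mm long (its x), 66 mm wide (its y) and 32 mm high (z), with two rows of four 25 mm holes in its top, under 0.3 kg. Origin at the centre of its underside.
- tray_s: Spill tray for the small rack, fixed to the table: shallow open stainless tray, inside 80 mm long (its x) by 50 mm wide (its y), 8 mm of room round the rack. Floor 2 mm above the table; walls 2 mm thick, 10 mm high from the table, with a bright flat flange turned outwards at the top (14 mm from the inner face at the ends, 7 mm at the sides). Origin at the centre of its underside.
- tray_m: Spill tray for the medium rack, fixed to the table: shallow open stainless tray, inside 106 mm long (its x) by 62 mm wide (its y), 8 mm of room round the rack. Floor 2 mm above the table; walls 2 mm thick, 10 mm high from the table, with a bright flat flange turned outwards at the top (14 mm from the inner face at the ends, 7 mm at the sides). Origin at the centre of its underside.
- tray_l: Spill tray for the large rack, fixed to the table: shallow open stainless tray, inside 130 mm long (its x) by 72 mm wide (its y), 8 mm of room round the rack. Floor 2 mm above the table; walls 2 mm thick, 10 mm high from the table, with a bright flat flange turned outwards at the top (14 mm from the inner face at the ends, 7 mm at the sides). Origin at the centre of its underside.
- tray_xl: Spill tray for the largest rack, fixed to the table: shallow open stainless tray, inside 164 mm long (its x) by 82 mm wide (its y), 8 mm of room round the rack. Floor 2 mm above the table; walls 2 mm thick, 10 mm high from the table, with a bright flat flange turned outwards at the top (14 mm from the inner face at the ends, 7 mm at the sides). Origin at the centre of its underside.
- vial_left: Capped glass vial with a purple cap, 24 mm across and 47 mm high, standing loose on the table to the robot's left (+y) among the trays; not part of the job. Origin at the centre of its underside, z up the vial.
- vial_right: Capped glass vial with a purple cap, 24 mm across and 47 mm high, standing loose on the table to the robot's right (-y) among the trays; not part of the job. Origin at the centre of its underside, z up the vial.
There are look-alikes about, which are no part of the job. What is shaped like the rack_s but yellow is not meant. Leave any pink look-alike of the tray_m alone.

How it is judged:
By the outcome, as a careful person would: the job done as asked, in the order asked, and still so for the second after the job is handed in, with the robot touching nothing.
It also fails if it takes over 131 s, if anything falls off the work surface, if the arm or the gripper's body presses on something with over 40 N, if the wrist force passes 120 N, or if a joint passes its speed limit or range.

ROBOT

A 6-joint arm with a two-finger parallel gripper is mounted at the origin on the work surface. World frame = base frame: x ahead of the robot, y to its left, z up, the work surface at z = 0. Lengths are in mm, angles in rad, forces in N, time in s.
With the tool pointing down it reaches from about 200 to 875 mm from the base axis. Payload 3.4 kg.
Tool frame: the origin (TCP) lies between the finger pads; the fingertips stand 8 mm ahead of it and the grasp point (between the pads) lies 11 mm behind it; z points along the fingers, y is the line along which they close (so a half turn about z gives the same grasp; the last joint's range is limited). The gripper opens to 94 mm and grips with 3 to 60 N. Pads are 16 mm wide; open, the fingers measure 119 mm over their backs; the gripper's body (75 mm by 177 mm) begins 78 mm behind the grasp point.
Start: joints at [1.105, 0.276, 1.505, -0, 1.361, -0.121], TCP at [194.374, 541.187, 213.493] pointing down, gripper open.
Joint ranges: [-2.89, 2.89], [-0.75, 2.08], [0.22, 2.7], [-1.18, 4.32], [0.11, 2.71], [-2.7, 2.7]. Speed limits (rad/s): [2.57, 2.57, 3.14, 3.14, 3.14, 3.14].

INTERFACE

Orientations are given as a unit quaternion [w, x, y, z].
In Python, from cell import manip, readout, get_image, camera_params, order gives the robot as it stands. The module is installed in compiled form; this text tells all that it offers. Calls block until the motion is done:
- manip.movep(position, orientation): joint-space move of the TCP to a pose.
- manip.move_linear(position, rot=None, velocity=150): straight line of the TCP; rot=None keeps the orientation; velocity is the mean speed in mm/s.
- manip.goto_joints(angles): joint-space move.
- manip.command_gripper(opening): opening from 0.0 (shut) to 1.0 (fully open); the grip force is fixed at half the most; returns when the fingers have stopped.
- manip.pause(seconds).
- manip.solve_ik(position, orientation): joint angles nearest the present ones, or None.
- readout.sense(): the state.
- get_image(name): name is "scene" or "top"; returns (picture, depth): 480x640x3 uint8, red, green, blue; 480x640 float32, mm along the optical axis (not along the pixel's ray), 0 where there is no reading.
- camera_params(name): a dict with "fx", "fy", "cx", "cy" (pixels), "extrinsics" (4x4, takes a point from camera to world coordinates). Camera axes: x right, y up, looking along -z (the intrinsics and any distortion apply to the point x, -y, -z); pixel columns grow to the right and rows downward; lengths in mm; the calibration is good to about 2 mm. A picture is of the moment at which its call begins. camera_params takes no time and is no camera call.
A pose or a line that the arm cannot do raises manip.IKError and nothing moves.
- order.close_job(): hands the job in; it is judged then, once.
The state is a dict: "time_s": time; "q": joint angles; "joint_velocities": joint speeds; "joint_torque": joint torques, N m; "eef_pos": TCP position; "orientation": TCP orientation; "force": force on the tool from outside, world axes, zero at the start; "torque": the same for the moment, N m; "grip_width": opening from 0.0 (shut) to 1.0 (fully open); "finger_force": force on a finger pad.
Only numpy, scipy, OpenCV 4.12 (cv2) and the standard library are available. Lean on these libraries where they do the work, as an engineer would, in place of code of your own. Each camera call takes 0.05 s, during which the arm holds its last target. There are 200 camera calls.

## Working session

There is one attempt and no reset: what is moved stays moved. The work goes in short steps, each a Python script; the robot and the scene stay as the last script left them, time stands still between calls to the robot, and variables do not carry over. Pictures are saved under pics/ and viewed, at most 14 in all, crops included, and the job is handed in when it is done.

```bash
mkdir -p pics
python3 - <<'E'
from cell import *
import cv2,numpy as np
for n in("scene","top"):
    p,d=get_image(n); cv2.imwrite(f"pics/{n}0.png",p[:,:,::-1]); np.save(f"{n}_d.npy",d)
    c=camera_params(n); print(n,{k:(np.round(v,3).tolist() if k=="extrinsics" else v) for k,v in c.items()}, (d==0).mean())
s=readout.sense(); print({k:np.round(v,3).tolist() for k,v in s.items()})
E
```

```text
scene {'fx': 438.58133726433596, 'fy': 438.58133726433596, 'cx': 318.53812814240314, 'cy': 249.18038576567312, 'extrinsics': [[-0.09, -0.637, 0.766, 1115.801], [0.996, -0.06, 0.066, 56.361], [0.004, 0.769, 0.64, 670.786], [0.0, 0.0, 0.0, 1.0]]} 0.003958333333333334
top {'fx': 614.0285534463555, 'fy': 614.0285534463555, 'cx': 320.3390804198256, 'cy': 229.89601986747365, 'extrinsics': [[0.017, 0.999, -0.044, 350.69], [-1.0, 0.017, 0.001, -18.867], [0.002, 0.044, 0.999, 1599.424], [0.0, 0.0, 0.0, 1.0]]} 0.003909505208333333
{'time_s': 0.1, 'q': [1.105, 0.277, 1.506, 0.0, 1.361, -0.121], 'joint_velocities': [-0.001, -0.002, -0.003, -0.0, -0.0, -0.0], 'joint_torque': [0.003, -40.545, -23.778, 0.071, 0.03, -0.0], 'eef_pos': [194.13, 540.729, 212.72], 'orientation': [-0.0, 0.172, 0.985, -0.001], 'force': [0.007, 0.697, 0.746], 'torque': [-0.016, -0.054, 0.005], 'finger_force': 0.0, 'grip_width': 1.0}
```

View pics/top0.png

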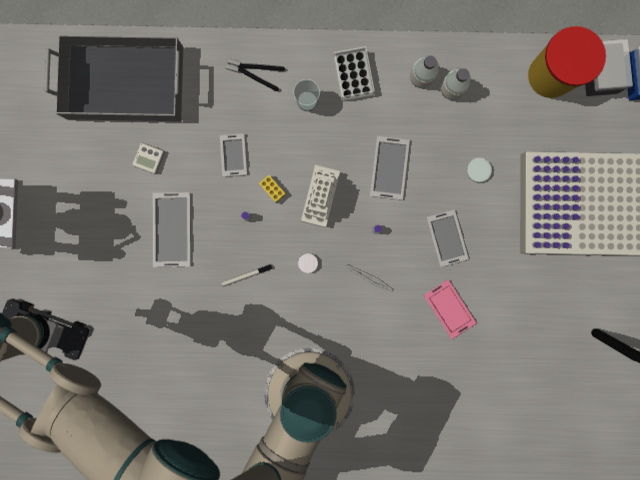

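View pics/scene0.png

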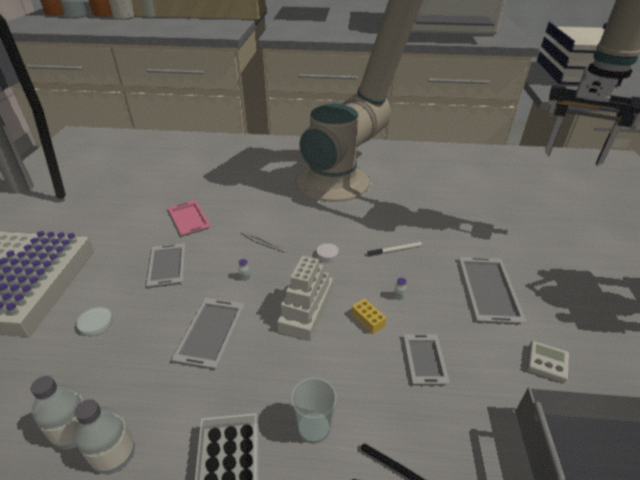

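The top view shows trays XL at about (173,230), S (233,155), L (390,168) and M (448,238). The stack is at (321,195), the vials at (245,216) and (379,229), the yellow decoy at (272,188) and the pink one at (451,308). The scene view agrees.

```bash
cat > h.py <<'E'
from cell import *
import cv2, numpy as np
H={'s':(64,34,26,90),'m':(90,46,28,62),'l':(114,56,30,32),'xl':(148,66,32,0)}   # L,W,h,stack base z
TI={'s':(80,50),'m':(106,62),'l':(130,72),'xl':(164,82)}
def rays(n,uv):
    c=camera_params(n); uv=np.asarray(uv,float).reshape(-1,2)
    r=np.c_[(uv[:,0]-c['cx'])/c['fx'],-(uv[:,1]-c['cy'])/c['fy'],-np.ones(len(uv))]
    E=np.array(c['extrinsics']); return E[:3,3],r@E[:3,:3].T
def plane(n,uv,z):
    o,r=rays(n,uv); return (o+r*((z-o[2])/r[:,2])[:,None])[:,:2]
def proj(n,P):
    c=camera_params(n); E=np.array(c['extrinsics']); q=(np.asarray(P)-E[:3,3])@E[:3,:3]
    return np.c_[c['cx']-c['fx']*q[:,0]/q[:,2],c['cy']+c['fy']*q[:,1]/q[:,2]]
def cloud(n,d):
    v,u=np.mgrid[:480,:640]; o,r=rays(n,np.c_[u.ravel(),v.ravel()])
    return (o+r*d.reshape(-1,1)).reshape(480,640,3)
def rect(P):
    (x,y),(a,b),t=cv2.minAreaRect(np.float32(P)); 
    if a<b: a,b,t=b,a,t+90
    return np.array([x,y,a,b,(t+90)%180-90])   # centre, L, W, yaw deg
E
cat > see.py <<'E'
from h import *
I={n:get_image(n) for n in("scene","top")}
seeds={'xl':(173,230),'s':(233,155),'l':(390,168),'m':(448,238)}
for k,px in seeds.items():
    c=plane('top',[px],10)[0]
    for n in I:
        u,v=proj(n,[[*c,10]])[0].astype(int); g=I[n][0].min(2); 
        f=int(g[v-2:v+3,u-2:u+3].mean())
        B=55; roi=np.zeros_like(g); roi[max(v-B,0):v+B,max(u-B,0):u+B]=1
        m=((g>175)&(roi>0)).astype(np.uint8)
        cs,hi=cv2.findContours(m,cv2.RETR_CCOMP,cv2.CHAIN_APPROX_NONE)
        cs=[q for q,h in zip(cs,hi[0]) if h[3]<0 and cv2.pointPolygonTest(q,(float(u),float(v)),False)>0]
        print(k,n,f,[np.round(rect(plane(n,q,10)),1).tolist() for q in cs])
print('expected outer',{k:(a+28,b+14) for k,(a,b) in TI.items()})
for n,(p,d) in I.items():
    X=cloud(n,d); c=plane('top',[(321,195)],60)[0]
    near=np.hypot(X[...,0]-c[0],X[...,1]-c[1])<95
    hh=np.histogram(X[near][:,2],bins=np.arange(-6,130,4)); print(n,hh[0].tolist())
    for k,(L,W,h,z) in H.items():
        m=(near&(abs(X[...,2]-z-h)<5)&(p.min(2)>120)).astype(np.uint8)
        q=X[...,:2][m>0]; print(k,n,len(q),np.round(rect(q),1).tolist() if len(q)>5 else '')
E
python3 see.py
```

```text
Traceback (most recent call last):
  File "see.py", line 12, in <module>
    cs=[q for q,h in zip(cs,hi[0]) if h[3]<0 and cv2.pointPolygonTest(q,(float(u),float(v)),False)>0]
                            ~~^^^
TypeError: 'NoneType' object is not subscriptable
```

Run:
```python
import cv2
p=cv2.imread('pics/top0.png').min(2); s=cv2.imread('pics/scene0.png').min(2)
print(p[230,140:205]); print(p[180:280:2,173]); print(s[290,445:535]);print(p[195,290:350])
t=cv2.resize(cv2.imread('pics/top0.png')[120:280,135:485],None,fx=2.2,fy=2.2,interpolation=cv2.INTER_CUBIC);cv2.imwrite('pics/c1.png',t)
```

```text
[134 134 135 135 134 136 135 135 135 136 136 135 142 172 168 132  61  80
 124 124 126 125 125 124 124 124 124 125 125 124 125 124 126 125 125 125
 124 124 124 124 124 124 125 124 124 125 130 161 170 160  69  74  87 133
 134 134 133 133 134 135 134 134 134 134 134]
[141 142 138 140 139 139 155  93 161 109 124 125 124 124 124 124 125 124
 124 125 126 125 125 125 125 125 125 125 125 125 125 125 125 126 125 126
 124 125 124 124 124 171  81 150 135 137 138 139 138 139]
[116 119 117 117 116 116 118 118 120 116 116 116 118 117 118 116 117 117
 106  84  73  71  76  98 126 131 128 111 104 104 100  98 103 101  98  99
  96  98  99 100  96  98 104  99  99  98 100 101 100  98  99  99  99  98
  99  99  98 102 100 101  98  80  65  61  68  98 125 134 132 124 119 118
 117 118 117 119 117 114 116 117 115 117 117 116 110 108  96  91  76  70]
[ 77  91 139 138 138 138 137 138 137 136 136 136 135 136 135 135 139 162
 177 168 110 146 176 172 175 158 114 103 108 137 173 141  95  99  98 108
 169 169 104  93 103 100  92 100  78  76  76  76  76  77  75  76  76  77
  76  77  76  76  77  76]
```

View pics/c1.png

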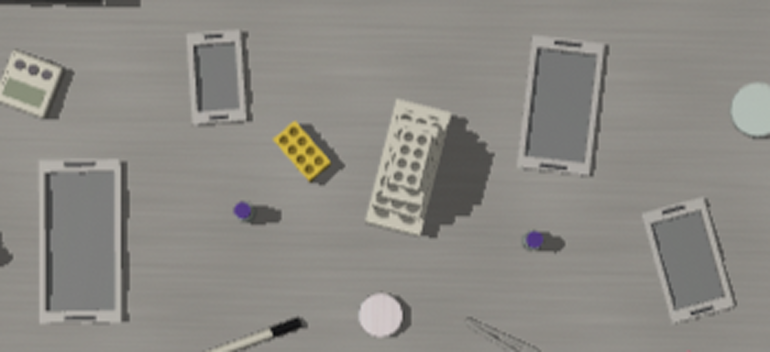

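The crop shows the four trays with clear bright flanges (150+ against table ≈136). The stack layers are nested, with rims visible.

```bash
python3 - <<'E'
s=open('see.py').read()
s=s.replace("m=((g>175)&(roi>0)).astype(np.uint8)","m=((g>(150 if n=='top' else 123))&(roi>0)).astype(np.uint8); m=cv2.morphologyEx(m,cv2.MORPH_CLOSE,np.ones((3,3)))")
open('see.py','w').write(s)
E
python3 see.py
```

```text
xl scene 100 []
xl top 125 [[417.5, 367.0, 192.7, 96.0, 1.5]]
s scene 99 [[606.5, 209.2, 115.1, 64.1, 5.4]]
s top 120 [[614.1, 210.3, 108.5, 63.2, 5.2]]
l scene 100 []
l top 116 []
m scene 101 []
m top 116 []
expected outer {'s': (108, 64), 'm': (134, 76), 'l': (158, 86), 'xl': (192, 96)}
scene [245, 2369, 138, 92, 88, 72, 78, 79, 97, 369, 73, 63, 77, 85, 111, 96, 186, 112, 49, 63, 71, 61, 63, 169, 105, 37, 42, 50, 87, 118, 311, 0, 0]
s scene 293 [508.1, -22.4, 65.0, 34.8, -12.5]
m scene 163 [517.2, -7.5, 96.1, 42.7, -37.2]
l scene 145 [518.6, -5.0, 122.4, 50.3, -36.8]
xl scene 341 [507.4, -18.7, 148.1, 65.6, -14.1]
top [375, 1023, 901, 292, 41, 4, 4, 13, 55, 171, 167, 82, 13, 10, 13, 17, 61, 103, 72, 23, 7, 7, 8, 76, 124, 87, 48, 13, 19, 41, 106, 95, 14]
s top 218 [510.3, -21.6, 64.0, 34.0, -14.3]
m top 168 [509.4, -21.0, 89.8, 45.5, -11.6]
l top 143 [510.4, -20.4, 115.0, 56.0, -15.3]
xl top 284 [509.8, -19.3, 148.6, 65.6, -13.3]
```

```bash
python3 - <<'E'
s=open('see.py').read()
s=s.split("print('expected")[0]
s=s.replace("(150 if n=='top' else 123)","T")
s=s.replace("        m=((g","        for T in ([140,143,146,149,152] if n=='top' else [117,119,121,123]):\n         m=((g").replace("        cs,hi","         cs,hi").replace("        cs=","         cs=").replace("        print(k,n,f","         print(k,n,T")
open('see2.py','w').write(s)
E
python3 see2.py
```

```text
xl scene 117 [[386.3, 378.7, 398.6, 265.4, -6.1]]
xl scene 119 [[395.3, 372.2, 379.3, 254.4, -6.1]]
xl scene 121 []
xl scene 123 []
xl top 140 [[437.4, 392.6, 238.8, 173.9, -0.8]]
xl top 143 [[418.4, 367.8, 196.6, 101.0, 2.6]]
xl top 146 [[416.7, 366.7, 194.5, 96.0, 1.7]]
xl top 149 [[417.5, 367.0, 192.7, 96.0, 1.5]]
xl top 152 [[417.4, 367.0, 192.6, 96.0, 1.5]]
s scene 117 [[597.1, 214.6, 262.1, 211.7, -0.0]]
s scene 119 [[588.9, 213.0, 240.6, 208.7, -0.4]]
s scene 121 [[574.0, 178.1, 186.6, 138.7, -0.0]]
s scene 123 [[610.1, 210.1, 107.7, 65.4, 5.3]]
s top 140 [[614.7, 211.0, 110.4, 64.7, 5.1]]
s top 143 [[614.5, 210.6, 109.8, 64.1, 5.2]]
s top 146 [[614.2, 210.6, 109.3, 63.7, 5.1]]
s top 149 [[614.0, 210.4, 108.6, 63.3, 5.1]]
s top 152 [[614.9, 210.4, 106.5, 63.2, 5.1]]
l scene 117 [[570.4, -217.6, 292.6, 235.0, 10.7]]
l scene 119 [[550.8, -212.9, 244.6, 225.9, 6.5]]
l scene 121 [[563.6, -192.6, 218.2, 156.1, -30.6]]
l scene 123 []
l top 140 [[582.3, -188.2, 174.1, 103.9, -6.1]]
l top 143 [[587.3, -197.6, 160.8, 85.9, -6.2]]
l top 146 [[587.2, -197.5, 160.4, 85.9, -6.1]]
l top 149 []
l top 152 []
m scene 117 [[373.7, -383.5, 427.1, 281.3, 15.0]]
m scene 119 []
m scene 121 []
m scene 123 []
m top 140 [[406.7, -349.2, 135.9, 76.1, 16.0]]
m top 143 [[407.1, -349.1, 134.1, 76.0, 16.0]]
m top 146 [[406.9, -349.4, 133.3, 75.0, 16.2]]
m top 149 []
m top 152 []
```

```bash
cat >> h.py <<'E'
TR={'s':(613.5,210.5,5.15),'m':(406.5,-349.2,16.0),'l':(586.7,-197.5,-6.1),'xl':(417,367,1.5)}
def quat(deg): a=np.radians(deg)/2; return [0,np.cos(a),np.sin(a),0]
def choose(p,deg):
    best=None
    for d in (deg,deg+180,deg-180):
        q=manip.solve_ik(p,quat(d))
        if q is not None and (best is None or abs(q[5])<best[0]): best=(abs(q[5]),d)
    return best[1]
def sens(): return readout.sense()
def goz(x,y,z,v):      # straight to z, then take out the sag
    manip.move_linear([x,y,z],velocity=v); manip.pause(.2)
    dz=z-sens()['eef_pos'][2]
    if abs(dz)>.3: manip.move_linear([x,y,z+dz],velocity=20); manip.pause(.15)
def stack(k):          # top-camera measurement of rack k's top face in the stack
    p,d=get_image('top'); X=cloud('top',d); L,W,h,z=H[k]
    m=(np.hypot(X[...,0]-510,X[...,1]+20)<95)&(abs(X[...,2]-z-h)<5)&(p.min(2)>120)
    return rect(X[...,:2][m])
def pick(k,r):
    L,W,h,z=H[k]; x,y=r[0]-.7,r[1]; p=[x,y,max(z+20+50,130)]; d=choose(p,r[4])
    manip.move_linear([*p[:2],max(p[2],sens()['eef_pos'][2])],rot=quat(d),velocity=230)
    goz(x,y,z+20,120)
    print('at',np.round(sens()['eef_pos'],1)); manip.command_gripper(0); s=sens()
    print('gripped',np.round([s['grip_width']*94,W,s['finger_force'],s['time_s']],1))
    manip.move_linear([x,y,z+26],velocity=30); manip.move_linear([x,y,max(z+100,150)],velocity=120)
    s=sens(); print('lifted',np.round([s['grip_width']*94,*s['force']],1))
def place(k):
    x,y,t=TR[k]; z=max(sens()['eef_pos'][2],150); p=[x,y,z]; d=choose(p,t)
    manip.move_linear(p,rot=quat(d),velocity=230); goz(x,y,32,120)
    f0=sens()['force'][2]; c=sens()['eef_pos']; zc=32
    while True:
        zc-=.7; manip.move_linear([x,y,zc],velocity=12); manip.pause(.08); s=sens(); f=s['force'][2]-f0
        if abs(f)>2.5 or s['eef_pos'][2]<20.6: break
    print('down',np.round([*s['eef_pos'],f],1)); manip.command_gripper(1)
    manip.move_linear([x,y,60],velocity=60); manip.move_linear([x,y,160],velocity=200)
    s=sens(); print('done t',round(s['time_s'],1),np.round(s['force'],1))
E
python3 - <<'E'
from h import *
r=stack('s');print(r.round(1)); pick('s',r); print(choose([*TR['s'][:2],190],TR['s'][2]))
for n in("scene",): cv2.imwrite("pics/a1.png",get_image(n)[0][:,:,::-1])
E
```

```text
[510.1 -21.6  64.   33.9 -14.2]
at [509.4 -21.6 109.3]
gripped [33.8 34.  29.9  6. ]
lifted [34.  -0.7  0.5  0.5]
185.15
```

View pics/a1.png

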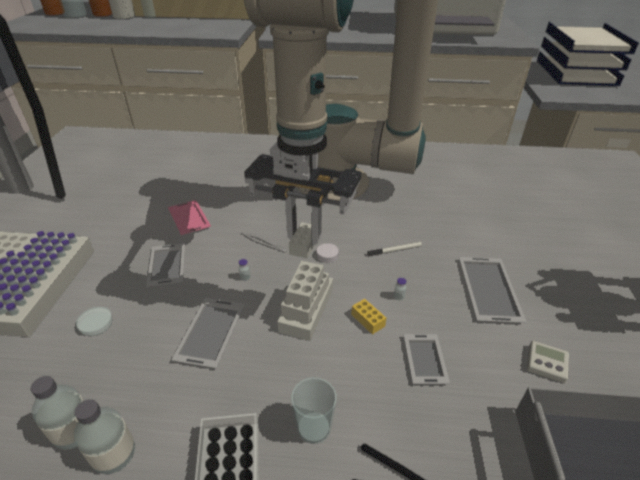

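The small rack is held level at (303,240) and the rest of the stack is undisturbed. Placing it next.

Run:
```python
from h import *
place('s')
manip.move_linear([480,-20,220],velocity=230) if False else None
cv2.imwrite("pics/a2.png",cv2.resize(get_image("scene")[0][200:400,240:500,::-1],None,fx=2.5,fy=2.5))
```

```text
down [613.6 210.5  21.3   4.6]
done t 18.3 [-0.1  0.7 -0.5]
```

View pics/a2.png

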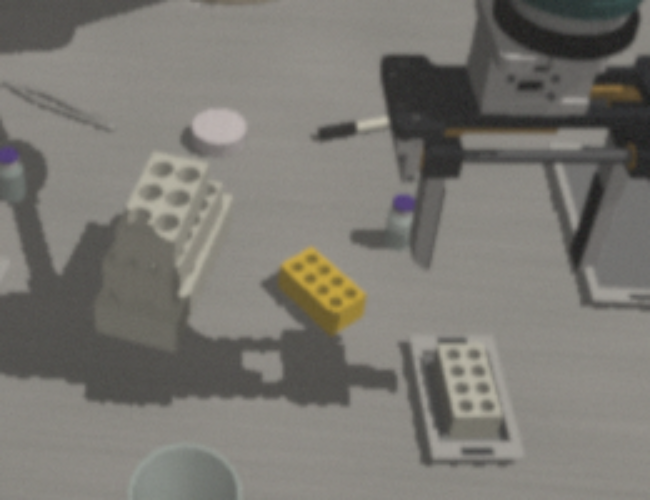

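The small rack sits flat in its tray, at (468,390) in the crop. Next is the medium rack. I'm dropping the brightness mask from the depth slice because of the arm's shadow.

```bash
sed -i 's/&(p.min(2)>120)$//' h.py
python3 - <<'E'
from h import *
r=stack('m');print(r.round(1),stack('l').round(1),flush=True)
if abs(r[2]-90)<4 and abs(r[3]-46)<4:
    pick('m',r); place('m'); print(stack('l').round(1),stack('xl').round(1))
    cv2.imwrite("pics/a3.png",get_image("scene")[0][:,:,::-1])
E
```

```text
[509.7 -21.2  90.8  45.8 -11.7] [510.2 -20.6 114.8  56.  -15.6]
at [509.  -21.3  81.3]
gripped [45.7 46.  30.  21.9]
lifted [45.9  0.1  0.6 -1.5]
down [ 406.6 -349.3   21.2    4.3]
done t 35.3 [ 0.2  0.5 -0.9]
[510.2 -20.5 114.6  56.1 -15.6] [516.5   9.3 148.4 125.1 -13.5]
```

View pics/a3.png

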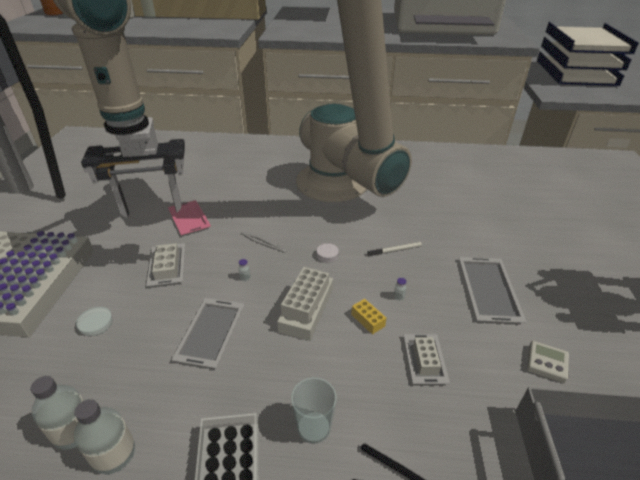

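The medium rack is in its tray at (165,262), and the stack hasn't moved. The XL slice caught the yellow block, so I'm masking by colour. Continuing with L, then XL.

```bash
sed -i 's/&(abs(X\[...,2\]-z-h)<5)$/\&(abs(X[...,2]-z-h)<5)\&(p[...,2]>.75*p[...,0])/' h.py; grep -n "75\*p" h.py
python3 - <<'E'
from h import *
for k in('l','xl'):
    r=stack(k);print(k,r.round(1),flush=True)
    if abs(r[2]-H[k][0])>4 or abs(r[3]-H[k][1])>4: break
    pick(k,r); place(k)
    cv2.imwrite(f"pics/a4{k}.png",get_image("scene")[0][:,:,::-1])
p,d=get_image("top"); cv2.imwrite("pics/a5.png",p[:,:,::-1])
E
```

```text
36:    m=(np.hypot(X[...,0]-510,X[...,1]+20)<95)&(abs(X[...,2]-z-h)<5)&(p[...,2]>.75*p[...,0])
l [510.3 -20.5 114.5  56.  -15.5]
at [509.6 -20.5  51.3]
gripped [55.6 56.  30.  40.6]
lifted [56.1 -0.3 -0.  -0.5]
down [ 586.8 -197.5   21.3    5.1]
done t 54.3 [-0.4 -0.  -0.4]
xl [509.6 -19.4 148.2  65.9 -13.2]
at [508.9 -19.4  19.4]
gripped [65.9 66.  30.  60. ]
lifted [65.9  0.8 -0.1 -2. ]
down [417.  367.   21.4   7.6]
done t 72.5 [ 0.3  0.3 -0.7]
```

View pics/a4xl.png

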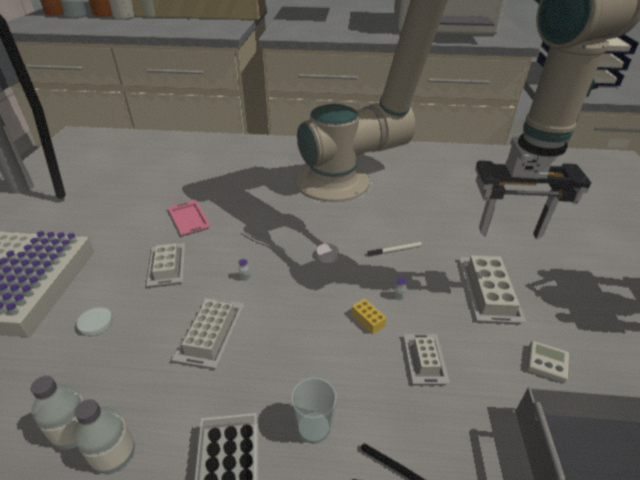

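View pics/a5.png

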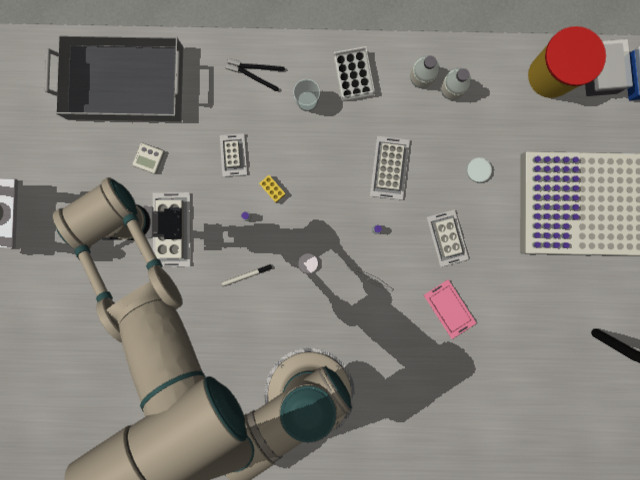

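All four racks sit in their trays and the vials are still at (245,216) and (379,229). I'll do a quick numeric check and hand in if it passes.

Run:
```python
from h import *
ok=True
I={n:get_image(n) for n in("top","scene")}
for k,(x,y,t) in TR.items():
    n='scene' if k=='xl' else 'top'; X=cloud(n,I[n][1]); L,W,h,_=H[k]
    c=np.radians(t); u=(X[...,0]-x)*np.cos(c)+(X[...,1]-y)*np.sin(c); v=-(X[...,0]-x)*np.sin(c)+(X[...,1]-y)*np.cos(c)
    m=(abs(u)<TI[k][0]/2+6)&(abs(v)<TI[k][1]/2+6)&(abs(X[...,2]-h-2)<6)
    r=rect(np.c_[u,v][m.ravel()] if 0 else np.c_[u[m],v[m]]); print(k,r.round(1),np.median(X[...,2][m]).round(1))
    ok&=abs(r[0])<5 and abs(r[1])<5 and abs(r[4])<5
print(ok)
if ok: print(order.close_job())
```

```text
s [ 1.1 -0.9 64.7 34.9 -0. ] 28.6
m [ 2.   0.  89.9 48.1 -0.3] 30.6
l [ 2.000e+00  1.000e-01  1.154e+02  5.690e+01 -4.000e-01] 32.7
xl [ -1.1  -1.5 152.1  67.6   0.4] 33.2
True
the job is handed in; nothing more can be done
None
```

I took the stack apart in order (S, M, L, XL) and set each rack flat in its own tray, within about 2 mm of centre by camera; the vials still stood in place, and the job is handed in.

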